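# Slide the drilled block home around the bent guide rod

## Task

Fit the drilled metal block with the orange tab onto the free end of the grinding fixture's bent guide rod, slide it along the rod and around the bend until it is fully home against the brass shoulder, and let go of it there, hanging tab up. Work gently: never force the block against the rod or the shoulder (a push of 10 N or so is plenty), and leave the other things on the bench as they are.

Things in the scene. Friction and masses are not known exactly. Their poses are not given: they have to be found in the camera images.
- slide_block: Loose drilled aluminium block, 0.22 kg, ORANGE tab on top, standing tab up. 20 mm long (x, bore direction) x 34 (y) x 46 mm high. Round 13 mm bore right through along x, 31 mm above the underside; no chamfer, either end may go first. Tab centred on top: 24 (x) x 12 (y: grip across this) x 34 mm high, from 46 to 80 mm above the underside. Origin: centre of underside, z up.
- bore (a point): middle of slide_block's bore: on the bore axis, 10 mm from either end face; axes as the block's
- stand: Grey fixture, bolted down: base 120 x 110 x 22 mm, forked pillar 36 x 60 mm, 150 mm high. Origin on the bench under the pillar's axis, z up. In its clamp sits a bent round steel rod, 10 mm diameter, running level. The clamp setting is unreported: the rod is turned up to 6 degrees (0.1 rad) either way about the pillar's axis and up to 10 mm higher or lower than nominal. Rigid.
- seat (a point): nominal centre of the face of the brass shoulder (26 mm diameter, 10 mm thick): (-30, 0, 130) mm in the stand's frame, fixed to the stand, axes as the stand's. The rod leaves it along the stand's -x, straight for 40 mm. With the block home its end face is on the shoulder, bore middle 10 mm further along the rod, hanging up to 1.5 mm under the rod's centre line.
- bend_start (a point): nominal point on the rod's centre line where the bend begins, (-70, 0, 130) mm in the stand's frame, fixed to the stand. The bend is level, turns 60 degrees towards the stand's +y, centre-line radius 60 mm about (-70, 60).
- bend_end (a point): nominal point on the rod's centre line where the bend ends and the straight outer leg begins, (-122, 30, 130) mm in the stand's frame, fixed to the stand. The outer leg runs 60 mm from here in direction (-0.5, 0.866, 0) of the stand's frame.
- end_nominal (a point): nominal end of the outer leg's centre line, (-152, 82, 130) mm in the stand's frame, fixed to the stand (axes as the stand's); the rounded tip stands 5 mm further out. The real free end lies up to 17 mm to the side and 10 mm up or down from here, by the unreported clamp setting: see it or feel for it.
- spare_block: the spare slide block: same shape and size as slide_block, but with a BLUE tab; loose, a bystander
- wrench: steel wrench lying on the bench, loose, a bystander
- oil_can: blue round bottle, 60 mm diameter, 120 mm high, loose, a bystander
Not all that is in view belongs to the job. What is shaped like the slide_block but green or red is not meant.

How it is judged:
At the end, for the whole second after the job is handed in: The orange-tabbed block hangs released and at rest on the rod's inner leg, its end face within 4.5 mm of the brass shoulder, its bore within 8 mm of the nominal seat sideways and 14 mm in height, tab within 0.3 rad of upright (x of bore in the frame of seat above -0.0145 m and y of bore in the frame of seat between -0.008 and 0.008 m and z of bore in the frame of seat between -0.014 and 0.014 m and angle between slide_block's own z axis and vertical below 0.3 rad and linear speed of slide_block below 0.02 m/s); the robot touches nothing.
It fails at once if the block presses on the rod, shoulder or fixture with more than 15 N (contact force between slide_block and stand above 15 N).
It fails at once if the gripper or arm pushes the fixture with more than 25 N (contact force between the arm and stand above 25 N).
It fails at once if a bystander is moved more than 20 mm (distance of any of spare_block, wrench, oil_can from where it was at the start of the episode above 0.02 m).
It also fails if it takes over 67 s, if anything falls off the work surface, if the arm or the gripper's body presses on something with over 40 N, if the wrist force passes 120 N, or if a joint passes its speed limit or range.

## Robot

A 6-joint arm with a two-finger parallel gripper is mounted at the origin on the work surface. World frame = base frame: x ahead of the robot, y to its left, z up, the work surface at z = 0. Lengths are in m, angles in rad, forces in N, time in s.
With the tool pointing down it reaches from about 0.4 to 0.925 m from the base axis. Payload 3.4 kg.
Tool frame: the origin (TCP) lies midway between the tips of the shut fingers; the grasp point (between the pads) lies 19 mm behind it; z points along the fingers, y is the line along which they close (so a half turn about z gives the same grasp; the last joint's range is limited). The gripper opens to 85 mm and grips with 20 to 120 N. Pads are 22 mm wide; open, the fingers measure 114 mm over their backs; the gripper's body (76 mm by 85 mm) begins 54 mm behind the grasp point. The pads swing forward as they close: fully open they stand 13 mm farther back than shut.
Start: joints at [-1.399, 0.307, 1.506, -0, 1.328, -0.073], TCP at [0.14, -0.558, 0.231] pointing down, gripper open.
Joint ranges: [-3.12, 3.12], [-1.05, 2.28], [0.14, 2.33], [-1.42, 4.57], [0.1, 2.73], [-2.68, 2.68]. Speed limits (rad/s): [2.57, 2.57, 3.14, 3.14, 3.14, 3.14].

## Interface

Orientations are given as a unit quaternion [w, x, y, z].
In Python, from cell import manip gives the robot as it stands. The module is installed in compiled form; this text tells all that it offers.
- The arm moves only by the tool servo_tool, never from a script. Its arguments are lists of equal length, an entry for each row: "travel": the shift along the tool's x, y, z in units of 30 mm (1.0 is 30 mm), a list of three; "rot": the turn, a rotation vector about the tool's x, y, z in units of 6 degrees (1.0 is 6 degrees), a list of three; "fingers": the opening, from -1 (shut) to 1 (fully open). In form: {"travel": [[dx, dy, dz], ...], "rot": [[wx, wy, wz], ...], "fingers": [fingers, ...]}. A call has exactly 5 rows; each row shifts and turns the commanded pose from where the row before left it, along the tool's axes as they then stand; what a row does not reach is not made up. A row lasts 1/12 s, in which the tool goes at most 41.7 mm and 7.16 degrees, less where a joint would pass 70% of its speed; a pose out of reach is approached as far as the arm can. A call is refused whole if a number of a shift passes 1 or a number of a turn 1, either way. A call with a gripper value outside its range is refused whole. The fingers move at their own pace and stop on an object; "squeeze" is the grip in N (left out, the last holds). Time passes only in rows, so rows that do not move let the fingers close, or fill a call up. It gives the time, the measured TCP pose, the force, the opening and the grip force at its end, in the units of the state.
- manip.get_obs(): the state, without advancing time (a new reading comes with each control period).
- manip.grab_frame(name): name is "side" or "top"; returns (picture, depth): 384x512x3 uint8, red, green, blue; 384x512 float32, m along the optical axis (not along the pixel's ray), 0 where there is no reading.
- manip.camera_model(name): a dict with "fov_y" (degrees; the focal length in pixels is half the picture's height over the tangent of half this angle, whatever the lens; pixels are square), "cx", "cy" (the principal point, pixels), "R" (3x3) and "t" (3): a world point X has camera coordinates R X + t. Camera axes: x right, y down, z forward; pixel columns grow to the right and rows downward; lengths in m; the calibration is good to about 2 mm. A picture is of the moment at which its call begins. camera_model takes no time and is no camera call.
- manip.hand_in(): hands the job in; it is judged then, once.
The state is a dict: "clock": time; "qpos": joint angles; "dq": joint speeds; "joint_torque": joint torques, N m; "position": TCP position; "tcp_rot": TCP orientation; "force": force on the tool from outside, world axes, zero at the start; "wrist_torque": the same for the moment, N m; "width": finger opening in m; "finger_force": force on a finger pad.
Only numpy, scipy, OpenCV 4.12 (cv2) and the standard library are available. Lean on these libraries where they do the work, as an engineer would, in place of code of your own. Each camera call takes 0.05 s, during which the arm holds its last target. There are 200 camera calls.

## Working session

There is one attempt and no reset: what is moved stays moved. The work goes in short steps, Python scripts to look and compute and a tool call to move; the robot and the scene stay as the last step left them, time stands still between calls to the robot, and variables do not carry over. Pictures are saved under pics/ and viewed, at most 10 in all, crops included, and the job is handed in when it is done.

Besides the shell and the picture viewer there is one more tool, called as a command line: name --argument value ..., lists and objects as JSON in quotes. servo_tool: Moves the arm, as the interface text tells. Its arguments: {"type":"object","properties":{"travel":{"type":"array","items":{"type":"array","items":{"type":"number"}}},"rot":{"type":"array","items":{"type":"array","items":{"type":"number"}}},"fingers":{"type":"array","items":{"type":"number"}},"squeeze":{"type":"number"}},"required":["travel","rot","fingers"]}

```bash
mkdir -p pics; cat > h.py <<'E'
import numpy as np, cv2
from cell import manip
def grab(n):
    p,d=manip.grab_frame(n); m=manip.camera_model(n); return p,d,m
def pts(d,m):
    H,W=d.shape; f=H/2/np.tan(np.radians(m["fov_y"])/2)
    v,u=np.mgrid[:H,:W]
    c=np.stack([(u-m["cx"])/f*d,(v-m["cy"])/f*d,d],-1)
    R=np.array(m["R"]);t=np.array(m["t"])
    X=(c-t)@R; X[d==0]=np.nan; return X
def proj(X,m,H=384):
    f=H/2/np.tan(np.radians(m["fov_y"])/2)
    c=np.atleast_2d(X)@np.array(m["R"]).T+np.array(m["t"])
    return np.c_[m["cx"]+f*c[:,0]/c[:,2],m["cy"]+f*c[:,1]/c[:,2]]
E
python3 - <<'E'
from h import *
for n in("top","side"):
    p,d,m=grab(n); np.savez(n+"0.npz",p=p,d=d); print(n,m)
    cv2.imwrite(f"pics/{n}0.png",cv2.resize(p[:,:,::-1],(768,576),interpolation=cv2.INTER_CUBIC))
print(manip.get_obs())
E
```

```text
top {'fov_y': 54.47318822956672, 'cx': 260.8792313167154, 'cy': 192.14354160171337, 'R': array([[ 0.02037052, -0.99957647, -0.02078299],
       [-0.98387154, -0.01634686, -0.17812794],
       [ 0.17771276,  0.02407635, -0.98378783]]), 't': array([0.13647693, 0.60683756, 1.00140516])}
side {'fov_y': 53.01208562033303, 'cx': 255.0213265727098, 'cy': 194.56901293426205, 'R': array([[-0.98681468, -0.16077554,  0.01865507],
       [-0.10934844,  0.57727067, -0.80919805],
       [ 0.11933022, -0.80056842, -0.58723973]]), 't': array([0.60100385, 0.07981399, 1.09848826])}
{'clock': 0.1, 'qpos': array([-1.39853144e+00,  3.07480414e-01,  1.50753542e+00, -3.22946253e-05,
        1.32842288e+00, -7.35370398e-02]), 'dq': array([ 1.68246722e-03, -1.74956375e-03, -3.08403747e-03, -1.30422092e-04,
        5.81140354e-04, -1.69874449e-05]), 'joint_torque': array([ 1.89195773e-03, -4.58526778e+01, -2.52608085e+01, -8.99952488e-05,
        5.60600762e-03, -1.03150418e-05]), 'position': array([ 0.13975284, -0.55710685,  0.23048612]), 'tcp_rot': array([-9.21129387e-04,  9.92456278e-01,  1.22595611e-01, -6.11984062e-05]), 'force': array([-0.41797806,  0.25075804, -0.98316301]), 'wrist_torque': array([-0.01564943,  0.04389213, -0.01450655]), 'finger_force': 0.0, 'width': 0.08532822970139885}
```

View pics/top0.png

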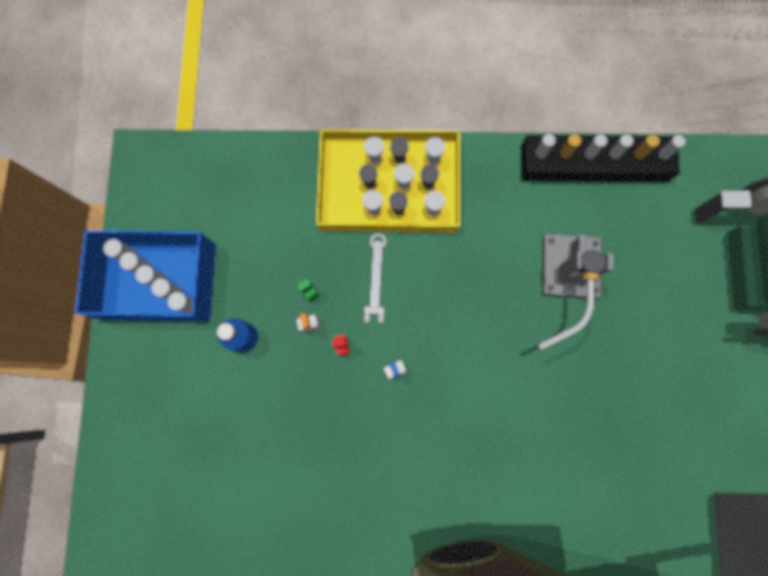

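View pics/side0.png

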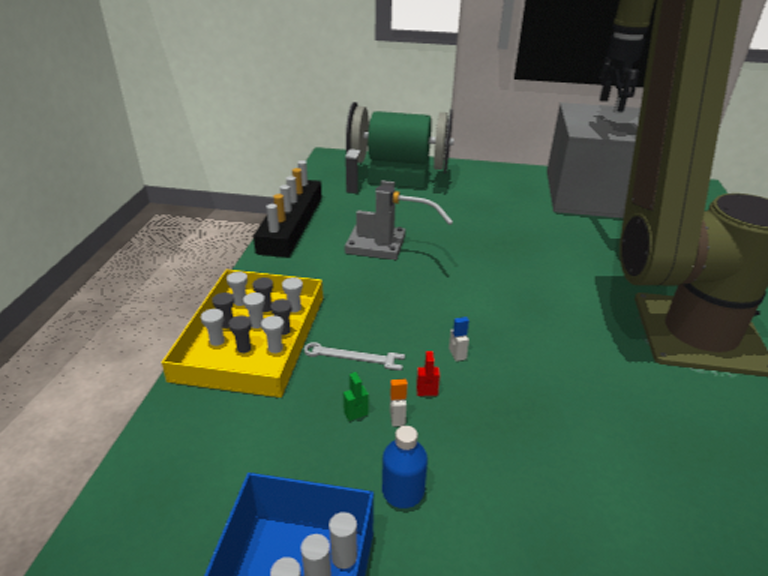

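The top view shows the orange-tab block at about (307,322) and the rod from the shoulder at (592,277), bending left to its tip at (540,347). The side view shows the block at (398,400), close to green and red decoys, with the rod tip at (451,221). Next I measure both.

```bash
python3 - <<'E'
from h import *
for n in("top","side"):
    a=np.load(n+"0.npz"); m=manip.camera_model(n); X=pts(a["d"],m); p=a["p"]
    hsv=cv2.cvtColor(p,cv2.COLOR_RGB2HSV); H,S,V=[hsv[...,i].astype(int) for i in range(3)]
    u0,v0=((307/1.5,322/1.5) if n=="top" else (398/1.5,400/1.5))
    vv,uu=np.mgrid[:384,:512]; near=np.hypot(uu-u0,vv-v0)<25
    o=near&(H>7)&(H<22)&(S>130)
    P=X[o]; print(n,"orange",o.sum(),np.nanmedian(P,0),np.nanpercentile(P,[5,95],axis=0).round(4).tolist())
    top=P[P[:,2]>0.072]; print(" top",len(top),top.mean(0) if len(top) else'')
    if len(top)>5:
        print(" rect",cv2.minAreaRect((top[:,:2]*1000).astype(np.float32)))
    w=near&(S<60)&(V>100); Q=X[w]; Q=Q[(Q[:,2]>0.01)&(Q[:,2]<0.06)]; print(" body",len(Q),Q.mean(0),cv2.minAreaRect((Q[:,:2]*1000).astype(np.float32)))
    # rod
    u0,v0=((570/1.5,320/1.5) if n=="top" else (425/1.5,208/1.5))
    near=(abs(uu-u0)<40)&(abs(vv-v0)<40)
    r=near&(X[...,2]>0.1)&(X[...,2]<0.17); R=X[r]; 
    idx=np.argsort(R[:,1]); print(" rod",len(R)); 
    np.save(n+"rod.npy",np.c_[R,uu[r],vv[r],S[r],H[r]])
    if n=="top": 
        for i in idx[::-6]: print(R[i].round(4),uu[r][i],vv[r][i],S[r][i])
E
```

```text
top orange 36 [0.53871751 0.30514203 0.07978703] [[0.5168, 0.2845, 0.043], [0.5531, 0.3158, 0.083]]
 top 27 [0.53532971 0.30250207 0.07999672]
 rect ((517.3511962890625, 283.5652770996094), (84.34153747558594, 13.443557739257812), 46.73297119140625)
 body 66 [0.53688402 0.30377884 0.0400692 ] ((537.315673828125, 308.44464111328125), (20.600521087646484, 34.12225341796875), 15.927001953125)
 rod 554
[ 0.496  -0.1082  0.1312] 359 230 18
[ 0.4988 -0.1113  0.129 ] 360 229 11
[ 0.496  -0.1154  0.1328] 362 230 4
[ 0.496  -0.1202  0.1343] 364 230 9
[ 0.5014 -0.1236  0.1314] 365 228 7
[ 0.4967 -0.127   0.1274] 366 230 25
[ 0.5068 -0.1318  0.1299] 368 226 7
[ 0.5043 -0.1341  0.1306] 369 227 6
[ 0.502  -0.1374  0.1275] 370 228 28
[ 0.5069 -0.1416  0.1315] 372 226 12
[ 0.5069 -0.1441  0.1318] 373 226 17
[ 0.5073 -0.1478  0.1277] 374 226 27
[ 0.5148 -0.1521  0.1315] 376 223 7
[ 0.5203 -0.1555  0.1292] 377 221 9
[ 0.5224 -0.1592  0.1343] 379 220 7
[ 0.5151 -0.1625  0.1307] 380 223 23
[ 0.5178 -0.1656  0.1293] 381 222 16
[ 0.5251 -0.1694  0.1348] 383 219 7
[ 0.6427 -0.1708  0.127 ] 381 175 13
[ 0.
[... 2426 characters left out ...]
.6376 -0.2233  0.1412] 403 176 6
[ 0.6388 -0.2237  0.1475] 404 175 11
[ 0.6283 -0.2242  0.1225] 401 181 26
[ 0.6261 -0.2249  0.1203] 401 182 39
[ 0.6263 -0.226   0.132 ] 403 181 68
[ 0.6277 -0.2272  0.1505] 406 179 22
[ 0.6327 -0.2295  0.1518] 407 177 9
[ 0.6358 -0.2304  0.1499] 407 176 9
side orange 147 [0.53584825 0.31347784 0.06998112] [[0.5244, 0.2596, 0.0023], [0.5466, 0.3169, 0.0824]]
 top 67 [0.53503265 0.312107   0.07923171]
 rect ((534.8304443359375, 310.6292724609375), (22.757373809814453, 11.496339797973633), 9.88347339630127)
 body 145 [0.53333007 0.31782995 0.03230629] ((543.2864379882812, 264.3489990234375), (20.226743698120117, 130.21267700195312), 10.772627830505371)
 rod 561
```

```bash
cat > fit.py <<'E'
from h import *
from scipy.optimize import least_squares as LS
def sdbox(P,c,h):
    q=abs(P-c)-h; return np.linalg.norm(np.maximum(q,0),axis=1)+np.minimum(q.max(1),0)
def blockres(s,P):
    c,sn=np.cos(s[2]),np.sin(s[2]); d=P-[s[0],s[1],s[3] if len(s)>3 else 0]
    L=np.c_[c*d[:,0]+sn*d[:,1],-sn*d[:,0]+c*d[:,1],d[:,2]]
    return np.minimum(sdbox(L,[0,0,.023],[.01,.017,.023]),sdbox(L,[0,0,.063],[.012,.006,.017]))
def cl():
    x=np.linspace(-.03,-.07,21); A=np.c_[x,0*x]
    t=np.linspace(0,np.pi/3,33)[1:]; B=np.c_[-.07-.06*np.sin(t),.06-.06*np.cos(t)]
    l=np.linspace(0,.06,31)[1:,None]; C=B[-1]+l*np.array([-.5,.8660254])
    return np.r_[A,B,C]
CL=cl()
def rodw(s): # px,py,yaw,z
    c,sn=np.cos(s[2]),np.sin(s[2])
    return np.c_[s[0]+c*CL[:,0]-sn*CL[:,1],s[1]+sn*CL[:,0]+c*CL[:,1],np.full(len(CL),s[3])]
from scipy.interpolate import interp1d
def rodres(s,P):
    C=rodw(s); C=interp1d(np.arange(len(C)),C,axis=0)(np.linspace(0,len(C)-1,600))
    return np.linalg.norm(P[:,None]-C[None],axis=2).min(1)-.005
E
cat > m0.py <<'E'
from fit import *
allP=[];allR=[];allB=[]
for n in("top","side"):
    a=np.load(n+"0.npz"); m=manip.camera_model(n); X=pts(a["d"],m).reshape(-1,3); hsv=cv2.cvtColor(a["p"],cv2.COLOR_RGB2HSV).reshape(-1,3)
    f=np.isfinite(X[:,0]); X=X[f]; S=hsv[f,1]
    g=(np.hypot(X[:,0]-.536,X[:,1]-.309)<.03)&(X[:,2]>.006); P=X[g]
    r=LS(blockres,[.536,.309,.2,0.0],args=(P,),loss='soft_l1',f_scale=.0015); print(n,"block",len(P),r.x.round(4),np.median(abs(r.fun)))
    allP.append(P)
    g=(X[:,2]>.11)&(X[:,2]<.15)&(X[:,0]<.6)&(X[:,0]>.44)&(X[:,1]<-.08)&(X[:,1]>-.22); P=X[g]
    r=LS(rodres,[.65,-.2,0,.13],args=(P,),loss='soft_l1',f_scale=.0015); print(n,"rod",len(P),r.x.round(4),np.median(abs(r.fun))); print(rodw(r.x)[[0,20,-1]].round(4).tolist())
    allR.append(P)
    g=(abs(X[:,2]-.022)<.008)&(abs(X[:,0]-.66)<.12)&(abs(X[:,1]+.18)<.12)&(S<80); B=X[g]; allB.append(B); print(" base",len(B),cv2.minAreaRect((B[:,:2]*1000).astype(np.float32)))
P=np.vstack(allP); r=LS(blockres,[.536,.309,.2,0.0],args=(P,),loss='soft_l1',f_scale=.0015); print("block",r.x.round(4))
P=np.vstack(allR); r=LS(rodres,[.65,-.2,0,.13],args=(P,),loss='soft_l1',f_scale=.0015); print("rod",r.x.round(4),rodw(r.x)[[0,20,-1]].round(4).tolist())
E
python3 m0.py
```

```text
top block 130 [0.5378 0.3088 0.2501 0.0007] 0.00040219870369329926
top rod 232 [ 0.6418 -0.2021 -0.055   0.1278] 0.0009555367274718275
[[0.6119, -0.2005, 0.1278], [0.5719, -0.1983, 0.1278], [0.4946, -0.1119, 0.1278]]
 base 838 ((662.4613037109375, -201.6571807861328), (108.80390167236328, 121.50023651123047), 87.70069122314453)
side block 308 [0.5348 0.3086 0.2337 0.0017] 0.0005710614433136374
side rod 120 [ 0.6376 -0.2031 -0.0704  0.129 ] 0.0010304260847710653
[[0.6076, -0.201, 0.129], [0.5677, -0.1982, 0.129], [0.4917, -0.1107, 0.129]]
 base 427 ((658.045166015625, -197.31204223632812), (109.54505920410156, 119.5378189086914), 87.42860412597656)
block [0.5363 0.3089 0.253  0.0012]
rod [ 0.6401 -0.2025 -0.0632  0.1282] [[0.6102, -0.2006, 0.1282], [0.5703, -0.1981, 0.1282], [0.4937, -0.1111, 0.1282]]
```

```bash
cat > plan.py <<'E'
from h import *
from scipy.spatial.transform import Rotation as Ro
def pose():
    o=manip.get_obs(); q=o["tcp_rot"]; return np.array(o["position"]),Ro.from_quat([q[1],q[2],q[3],q[0]]),o
def down(yaw): return Ro.from_matrix(np.c_[[np.cos(yaw),np.sin(yaw),0],[np.sin(yaw),-np.cos(yaw),0],[0,0,-1]])
def plan(wps,p=None,R=None):
    """wps: (xyz,yaw,nrows); prints rows grouped by 5"""
    if p is None: p,R,_=pose()
    rows=[]
    for x,yaw,n in wps:
        x=np.array(x); dv=(R.inv()*down(yaw)).as_rotvec()/n
        for i in range(n):
            t=R.inv().apply((x-p)/(n-i))/.03; r=dv/np.radians(6)
            t=t.round(2); r=r.round(2); rows.append((t,r))
            p=p+R.apply(t*.03); R=R*Ro.from_rotvec(r*np.radians(6))
    for k in range(0,len(rows),5):
        print("T",[ (a+0).tolist() for a,_ in rows[k:k+5]],"R",[(b+0).tolist() for _,b in rows[k:k+5]])
    print("end",p.round(4),"yaw",np.arctan2(*R.as_matrix()[[1,0],0]).round(4))
    return p,R
def st():
    p,R,o=pose(); M=R.as_matrix(); print("t",round(o["clock"],2),"p",p.round(4),"yaw",np.arctan2(M[1,0],M[0,0]).round(4),"z",M[:,2].round(4),"F",np.round(o["force"],2),"M",np.round(o["wrist_torque"],2),"w",round(o["width"],4),"ff",round(o["finger_force"],1))
E
python3 - <<'E'
from h import *; from plan import *
a=np.load("top0.npz"); m=manip.camera_model("top"); X=pts(a["d"],m)
for nm,(u,v) in dict(red=(341,345),green=(307,289),can=(236,335)).items():
    P=X[int(v/1.5)-9:int(v/1.5)+10,int(u/1.5)-9:int(u/1.5)+10].reshape(-1,3); P=P[P[:,2]>.05]; print(nm,P.mean(0).round(3),np.nanpercentile(P,[3,97],axis=0).round(3).tolist())
plan([([.48,-.1,.23],.25,20),([.535,.309,.15],.252,15)])
E
```

```text
red [0.497 0.242 0.075] [[0.49, 0.231, 0.052], [0.504, 0.254, 0.084]]
green [0.602 0.31  0.073] [[0.593, 0.3, 0.05], [0.612, 0.32, 0.082]]
can [0.508 0.428 0.091] [[0.485, 0.411, 0.059], [0.533, 0.45, 0.121]]
T [[0.74, -0.6, 0.0], [0.74, -0.6, 0.0], [0.73, -0.6, 0.0], [0.74, -0.6, 0.0], [0.73, -0.6, 0.0]] R [[0.0, 0.0, 0.0], [0.0, 0.0, 0.0], [0.0, 0.0, 0.0], [0.0, 0.0, 0.0], [0.0, 0.0, 0.0]]
T [[0.74, -0.6, 0.0], [0.73, -0.6, 0.0], [0.74, -0.6, 0.0], [0.73, -0.6, 0.0], [0.74, -0.6, 0.0]] R [[0.0, 0.0, 0.0], [0.0, 0.0, 0.0], [0.0, 0.0, 0.0], [0.0, 0.0, 0.0], [0.0, 0.0, 0.0]]
T [[0.73, -0.6, 0.0], [0.74, -0.6, 0.0], [0.73, -0.6, 0.0], [0.74, -0.6, 0.01], [0.73, -0.6, 0.0]] R [[0.0, 0.0, 0.0], [0.0, 0.0, 0.0], [0.0, 0.0, 0.0], [0.0, 0.0, 0.0], [0.0, 0.0, 0.0]]
T [[0.74, -0.6, 0.01], [0.73, -0.6, 0.0], [0.74, -0.61, 0.01], [0.73, -0.6, 0.0], [0.74, -0.61, 0.01]] R [[0.0, 0.0, 0.0], [0.0, 0.0, 0.0], [0.0, 0.0, 0.0], [0.0, 0.0, 0.0], [0.0, 0.0, 0.0]]
T [[0.34, -0.85, 0.18], [0.34, -0.85, 0.18], [0.34, -0.85, 0.18], [0.34, -0.85, 0.18], [0.34, -0.85, 0.18]] R [[0.0, 0.0, 0.0], [0.0, 0.0, 0.0], [0.0, 0.0, 0.0], [0.0, 0.0, 0.0], [0.0, 0.0, 0.0]]
T [[0.34, -0.85, 0.18], [0.34, -0.85, 0.18], [0.34, -0.85, 0.18], [0.34, -0.85, 0.18], [0.34, -0.85, 0.18]] R [[0.0, 0.0, 0.0], [0.0, 0.0, 0.0], [0.0, 0.0, 0.0], [0.0, 0.0, 0.0], [0.0, 0.0, 0.0]]
T [[0.34, -0.85, 0.18], [0.34, -0.86, 0.18], [0.34, -0.85, 0.18], [0.34, -0.86, 0.18], [0.33, -0.85, 0.17]] R [[0.0, 0.0, 0.0], [0.0, 0.0, 0.0], [0.0, 0.0, 0.0], [0.0, 0.0, 0.0], [0.0, 0.0, 0.0]]
end [0.5349 0.3089 0.15  ] yaw 0.2458
```

servo_tool --travel '[[0.74, -0.6, 0], [0.74, -0.6, 0], [0.73, -0.6, 0], [0.74, -0.6, 0], [0.73, -0.6, 0]]' --rot '[[0, 0, 0], [0, 0, 0], [0, 0, 0], [0, 0, 0], [0, 0, 0]]' --fingers '[-0.1, -0.1, -0.1, -0.1, -0.1]'

```text
clock: 0.52
position: [0.2255, -0.4421, 0.2308]
tcp_rot: [-0.001, 0.992, 0.122, -0.0]
force: [0.5, -0.8, 0.5]
width: 0.0386
finger_force: 0.0
```

servo_tool --travel '[[0.74, -0.6, 0], [0.73, -0.6, 0], [0.74, -0.6, 0], [0.73, -0.6, 0], [0.74, -0.6, 0]]' --rot '[[0, 0, 0], [0, 0, 0], [0, 0, 0], [0, 0, 0], [0, 0, 0]]' --fingers '[-0.1, -0.1, -0.1, -0.1, -0.1]'

```text
clock: 0.93
position: [0.3106, -0.3279, 0.231]
tcp_rot: [-0.0, 0.992, 0.122, -0.0]
force: [0.4, -0.2, -0.5]
width: 0.038
finger_force: 0.0
```

servo_tool --travel '[[0.74, -0.6, 0], [0.73, -0.6, 0], [0.74, -0.6, 0], [0.73, -0.6, 0], [0.74, -0.6, 0]]' --rot '[[0, 0, 0], [0, 0, 0], [0, 0, 0], [0, 0, 0], [0, 0, 0]]' --fingers '[-0.1, -0.1, -0.1, -0.1, -0.1]'

```text
clock: 1.35
position: [0.3957, -0.2138, 0.2311]
tcp_rot: [-0.0, 0.992, 0.123, -0.0]
force: [-0.5, -0.1, -0.9]
width: 0.0383
finger_force: 0.0
```

servo_tool --travel '[[0.74, -0.6, 0], [0.73, -0.6, 0], [0.74, -0.6, 0], [0.73, -0.6, 0], [0.74, -0.6, 0]]' --rot '[[0, 0, 0], [0, 0, 0], [0, 0, 0], [0, 0, 0], [0, 0, 0]]' --fingers '[-0.1, -0.1, -0.1, -0.1, -0.1]'

```text
clock: 1.77
position: [0.4809, -0.0997, 0.231]
tcp_rot: [-0.0, 0.992, 0.123, -0.0]
force: [-0.1, -0.8, -0.3]
width: 0.0385
finger_force: 0.0
```

```bash
python3 -c "
from plan import *
st(); plan([([.535,.309,.15],.252,15)])"
```

```text
t 1.77 p [ 0.4809 -0.0997  0.231 ] yaw 0.246 z [-8.e-04  2.e-04 -1.e+00] F [-0.05 -0.79 -0.28] M [0.02 0.04 0.02] w 0.0385 ff 0.0
T [[0.34, -0.85, 0.18], [0.34, -0.85, 0.18], [0.34, -0.85, 0.18], [0.34, -0.85, 0.18], [0.34, -0.85, 0.18]] R [[0.0, 0.0, 0.0], [0.0, 0.0, 0.0], [0.0, 0.0, 0.0], [0.0, 0.0, 0.0], [0.0, 0.0, 0.0]]
T [[0.34, -0.85, 0.18], [0.34, -0.85, 0.18], [0.34, -0.85, 0.18], [0.34, -0.85, 0.18], [0.33, -0.85, 0.18]] R [[0.0, 0.0, 0.0], [0.0, 0.0, 0.0], [0.0, 0.0, 0.0], [0.0, 0.0, 0.0], [0.0, 0.0, 0.0]]
T [[0.34, -0.85, 0.18], [0.33, -0.86, 0.18], [0.34, -0.85, 0.18], [0.33, -0.86, 0.18], [0.34, -0.85, 0.18]] R [[0.0, 0.0, 0.0], [0.0, 0.0, 0.0], [0.0, 0.0, 0.0], [0.0, 0.0, 0.0], [0.0, 0.0, 0.0]]
end [0.5351 0.3089 0.15  ] yaw 0.246
```

Motion tracks precisely. I continue to above the block, then take frames to get the gripper's position in the camera frames.

servo_tool --travel '[[0.34, -0.85, 0.18], [0.34, -0.85, 0.18], [0.34, -0.85, 0.18], [0.34, -0.85, 0.18], [0.34, -0.85, 0.18]]' --rot '[[0, 0, 0], [0, 0, 0], [0, 0, 0], [0, 0, 0], [0, 0, 0]]' --fingers '[-0.1, -0.1, -0.1, -0.1, -0.1]'

```text
clock: 2.18
position: [0.4987, 0.0363, 0.2037]
tcp_rot: [-0.0, 0.992, 0.123, -0.0]
force: [1.0, -0.1, -0.0]
width: 0.0383
finger_force: 0.0
```

servo_tool --travel '[[0.34, -0.85, 0.18], [0.34, -0.85, 0.18], [0.34, -0.85, 0.18], [0.34, -0.85, 0.18], [0.34, -0.85, 0.18]]' --rot '[[0, 0, 0], [0, 0, 0], [0, 0, 0], [0, 0, 0], [0, 0, 0]]' --fingers '[-0.1, -0.1, -0.1, -0.1, -0.1]'

```text
clock: 2.6
position: [0.5171, 0.1724, 0.1766]
tcp_rot: [0.0, 0.992, 0.123, -0.0]
force: [0.2, -0.8, -0.5]
width: 0.0383
finger_force: 0.0
```

servo_tool --travel '[[0.34, -0.85, 0.18], [0.34, -0.85, 0.18], [0.34, -0.85, 0.18], [0.34, -0.85, 0.18], [0.34, -0.85, 0.18]]' --rot '[[0, 0, 0], [0, 0, 0], [0, 0, 0], [0, 0, 0], [0, 0, 0]]' --fingers '[-0.1, -0.1, -0.1, -0.1, -0.1]'

```text
clock: 3.02
position: [0.5356, 0.3084, 0.1495]
tcp_rot: [0.0, 0.992, 0.123, -0.001]
force: [0.2, -0.7, -0.0]
width: 0.0384
finger_force: 0.0
```

```bash
python3 -c "
from plan import *
st(); p,d,m=grab('side'); np.savez('side1.npz',p=p,d=d)
print(proj([[.5361,.309,.15],[.536,.309,.07]],m))
u,v=proj([[.5361,.309,.12]],m)[0].astype(int)
cv2.imwrite('pics/s1.png',cv2.resize(p[v-60:v+60,u-70:u+70,::-1],None,fx=5,fy=5,interpolation=cv2.INTER_CUBIC)); print(u,v)
plan([([.536,.309,.052],.252,10)])"
```

```text
t 3.02 p [0.5356 0.3084 0.1495] yaw 0.246 z [-1.e-03 -5.e-04 -1.e+00] F [ 0.24 -0.73 -0.01] M [ 0.04 -0.04  0.01] w 0.0384 ff 0.0
[[266.70192081 230.96821734]
 [265.46025323 257.53368725]]
266 241
T [[-0.01, 0.02, 0.32], [0.0, 0.02, 0.32], [-0.01, 0.01, 0.32], [0.0, 0.02, 0.32], [-0.01, 0.01, 0.32]] R [[0.0, 0.0, 0.0], [0.0, 0.0, 0.0], [0.0, 0.0, 0.0], [0.0, 0.0, 0.0], [0.0, 0.0, 0.0]]
T [[0.0, 0.02, 0.32], [-0.01, 0.01, 0.32], [0.0, 0.02, 0.33], [-0.01, 0.01, 0.32], [0.0, 0.02, 0.33]] R [[0.0, 0.0, 0.0], [0.0, 0.0, 0.0], [0.0, 0.0, 0.0], [0.0, 0.0, 0.0], [0.0, 0.0, 0.0]]
end [0.5361 0.309  0.0519] yaw 0.2474
```

View pics/s1.png

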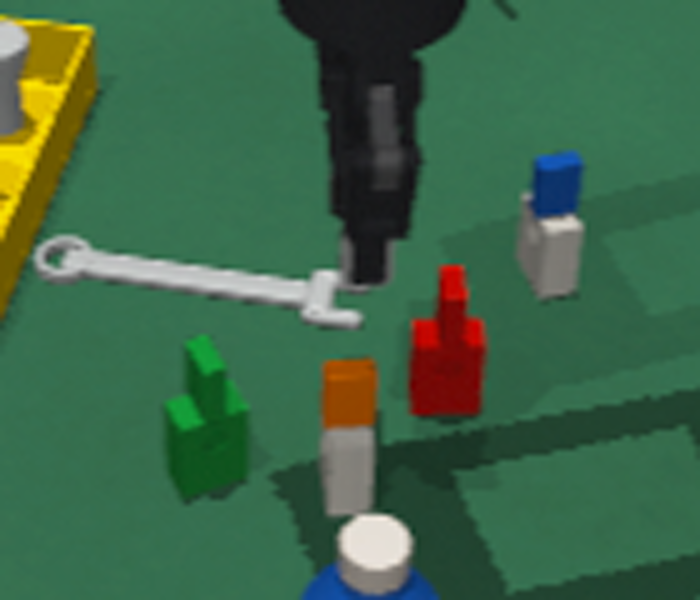

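```bash
python3 -c "
from plan import *
a=np.load('side1.npz'); m=manip.camera_model('side'); X=pts(a['d'],m)
P=X.reshape(-1,3); g=(abs(P[:,0]-.535)<.04)&(abs(P[:,1]-.31)<.06)&(P[:,2]>.14)&(P[:,2]<.25); P=P[g]
for z in np.arange(.14,.25,.01):
    q=P[(P[:,2]>=z)&(P[:,2]<z+.01)]
    if len(q): print(z.round(2),len(q),np.percentile(q[:,0],[5,50,95]).round(4),np.percentile(q[:,1],[5,50,95]).round(4))
"
```

```text
0.15 20 [0.5181 0.5332 0.5472] [0.2902 0.3324 0.3375]
0.16 45 [0.5185 0.5315 0.5494] [0.2911 0.3356 0.3403]
0.17 40 [0.5189 0.5289 0.5502] [0.2867 0.3375 0.3409]
0.18 16 [0.5204 0.5274 0.5371] [0.336  0.3388 0.3414]
0.19 16 [0.5144 0.54   0.5533] [0.2855 0.3099 0.3524]
0.2 58 [0.5129 0.5234 0.538 ] [0.3379 0.3558 0.3609]
0.21 38 [0.511  0.5304 0.5527] [0.2954 0.3605 0.3644]
0.22 75 [0.511  0.5283 0.5479] [0.3111 0.359  0.3668]
0.23 68 [0.5097 0.5201 0.5453] [0.3253 0.3354 0.3687]
0.24 68 [0.5087 0.5328 0.5521] [0.3021 0.331  0.3695]
```

servo_tool --travel '[[0, 0.02, 0.32], [0, 0.02, 0.32], [0, 0.01, 0.32], [0, 0.02, 0.32], [0, 0.01, 0.32]]' --rot '[[0, 0, 0], [0, 0, 0], [0, 0, 0], [0, 0, 0], [0, 0, 0]]' --fingers '[-0.1, -0.1, -0.1, -0.1, -0.1]'

```text
clock: 3.48
position: [0.5361, 0.3034, 0.101]
tcp_rot: [0.0, 0.993, 0.122, -0.001]
force: [-0.4, 0.3, -0.8]
width: 0.0388
finger_force: 0.0
```

servo_tool --travel '[[0, 0.02, 0.32], [0, 0.02, 0.32], [0, 0.01, 0.32], [0, 0.02, 0.32], [0, 0, 0.3]]' --rot '[[0, 0, 0], [0, 0, 0], [0, 0, 0], [0, 0, 0], [0, 0, 0]]' --fingers '[-0.1, -0.1, -0.1, -0.1, -0.1]'

```text
clock: 3.9
position: [0.537, 0.3025, 0.0539]
tcp_rot: [0.0, 0.992, 0.122, -0.0]
force: [0.2, 0.2, 0.3]
width: 0.0386
finger_force: 0.0
```

servo_tool --travel '[[0, 0, 0], [0, 0, 0], [0, 0, 0], [0, 0, 0], [0, 0, 0]]' --rot '[[0, 0, 0], [0, 0, 0], [0, 0, 0], [0, 0, 0], [0, 0, 0]]' --fingers '[-0.4, -0.6, -1, -1, -1]' --squeeze 40

```text
clock: 4.32
position: [0.5372, 0.3029, 0.0553]
tcp_rot: [-0.0, 0.992, 0.123, 0.0]
force: [-0.7, 1.0, -2.7]
width: 0.0111
finger_force: 42.3
```

servo_tool --travel '[[0, 0, 0], [0, 0, 0], [0, 0, 0], [0, 0, 0], [0, 0, 0]]' --rot '[[0, 0, 0], [0, 0, 0], [0, 0, 0], [0, 0, 0], [0, 0, 0]]' --fingers '[-1, -1, -1, -1, -1]'

```text
clock: 4.73
position: [0.537, 0.3028, 0.0549]
tcp_rot: [-0.0, 0.992, 0.123, 0.0]
force: [-0.0, -1.2, -1.8]
width: 0.0113
finger_force: 42.3
```

```bash
python3 -c "
from plan import *
st()
plan([([.536,.309,.20],.252,8),([.50,.10,.23],-.30,8),([.455,-.035,.22],-1.111,9)])"
```

```text
t 4.73 p [0.537  0.3028 0.0549] yaw 0.2458 z [ 0.  0. -1.] F [-0.04 -1.16 -1.81] M [ 0.03  0.02 -0.01] w 0.0113 ff 42.3
T [[0.0, -0.03, -0.6], [0.0, -0.03, -0.61], [0.0, -0.02, -0.6], [0.0, -0.03, -0.61], [0.0, -0.02, -0.6]] R [[0.0, 0.0, -0.01], [0.0, 0.0, -0.01], [0.0, 0.0, -0.01], [0.0, 0.0, -0.01], [0.0, 0.0, -0.01]]
T [[0.01, -0.03, -0.61], [0.0, -0.02, -0.6], [0.01, -0.03, -0.61], [-0.36, 0.81, -0.12], [-0.31, 0.83, -0.13]] R [[0.0, 0.0, -0.01], [0.0, 0.0, -0.01], [0.0, 0.0, -0.01], [0.0, 0.0, 0.66], [0.0, 0.0, 0.66]]
T [[-0.25, 0.85, -0.12], [-0.19, 0.86, -0.13], [-0.13, 0.87, -0.12], [-0.07, 0.88, -0.13], [-0.01, 0.88, -0.12]] R [[0.0, 0.0, 0.66], [0.0, 0.0, 0.66], [0.0, 0.0, 0.66], [0.0, 0.0, 0.66], [0.0, 0.0, 0.66]]
T [[0.05, 0.89, -0.13], [-0.01, 0.53, 0.04], [0.03, 0.53, 0.04], [0.08, 0.52, 0.04], [0.13, 0.51, 0.04]] R [[0.0, 0.0, 0.66], [0.0, 0.0, 0.86], [0.0, 0.0, 0.86], [0.0, 0.0, 0.86], [0.0, 0.0, 0.86]]
T [[0.17, 0.5, 0.04], [0.22, 0.48, 0.03], [0.26, 0.45, 0.04], [0.3, 0.43, 0.03], [0.34, 0.4, 0.04]] R [[0.0, 0.0, 0.86], [0.0, 0.0, 0.86], [0.0, 0.0, 0.86], [0.0, 0.0, 0.86], [0.0, 0.0, 0.86]]
end [ 0.4551 -0.0349  0.2199] yaw -1.1093
```

servo_tool --travel '[[0, 0, -0.4], [0, 0, -0.6], [0, 0, -0.8], [0, 0, -0.8], [0, 0, -0.8]]' --rot '[[0, 0, 0], [0, 0, 0], [0, 0, 0], [0, 0, 0], [0, 0, 0]]' --fingers '[-1, -1, -1, -1, -1]'

```text
clock: 5.15
position: [0.5367, 0.3026, 0.1576]
tcp_rot: [0.0, 0.992, 0.123, -0.0]
force: [1.1, 0.3, -2.8]
width: 0.0111
finger_force: 42.2
```

servo_tool --travel '[[0, 0, -0.8], [-0.2, 0.4, -0.6], [-0.38, 0.8, -0.12], [-0.36, 0.81, -0.12], [-0.31, 0.83, -0.12]]' --rot '[[0, 0, 0], [0, 0, 0.3], [0, 0, 0.66], [0, 0, 0.66], [0, 0, 0.66]]' --fingers '[-1, -1, -1, -1, -1]'

```text
clock: 5.57
position: [0.5133, 0.2119, 0.2103]
tcp_rot: [-0.0, 1.0, 0.002, 0.0]
force: [-0.4, -0.9, -2.7]
width: 0.0109
finger_force: 42.2
```

servo_tool --travel '[[-0.25, 0.85, 0], [-0.19, 0.86, 0], [-0.13, 0.87, 0], [-0.07, 0.88, 0], [-0.01, 0.88, 0]]' --rot '[[0, 0, 0.66], [0, 0, 0.66], [0, 0, 0.66], [0, 0, 0.66], [0, 0, 0.66]]' --fingers '[-1, -1, -1, -1, -1]'

```text
clock: 5.98
position: [0.4763, 0.0844, 0.2098]
tcp_rot: [0.0, 0.985, -0.17, 0.0]
force: [-0.4, -0.3, -1.7]
width: 0.0107
finger_force: 42.3
```

servo_tool --travel '[[0, 0, 0], [0, 0, 0], [0, 0, 0], [0, 0, 0], [0, 0, 0]]' --rot '[[0, 0, 0.8], [0, 0, 0.8], [0, 0, 0.8], [0, 0, 0.4], [0, 0, 0]]' --fingers '[-1, -1, -1, -1, -1]'

```text
clock: 6.4
position: [0.4768, 0.0853, 0.2098]
tcp_rot: [-0.0, 0.95, -0.311, 0.0]
force: [0.3, 0.9, -1.7]
width: 0.011
finger_force: 42.3
```

```bash
python3 -c "
from plan import *
st()
plan([([.474,-.071,.155],-1.111,10)])"
```

```text
t 6.4 p [0.4768 0.0853 0.2098] yaw -0.6331 z [ 1.e-04  0.e+00 -1.e+00] F [ 0.28  0.93 -1.66] M [-0.03 -0.03 -0.03] w 0.011 ff 42.3
T [[0.3, 0.43, 0.18], [0.32, 0.41, 0.18], [0.34, 0.39, 0.18], [0.36, 0.38, 0.18], [0.38, 0.36, 0.18]] R [[0.0, 0.0, 0.46], [0.0, 0.0, 0.46], [0.0, 0.0, 0.46], [0.0, 0.0, 0.46], [0.0, 0.0, 0.46]]
T [[0.39, 0.34, 0.19], [0.41, 0.32, 0.18], [0.42, 0.3, 0.19], [0.44, 0.28, 0.18], [0.46, 0.27, 0.19]] R [[0.0, 0.0, 0.46], [0.0, 0.0, 0.46], [0.0, 0.0, 0.46], [0.0, 0.0, 0.46], [0.0, 0.0, 0.46]]
end [ 0.474  -0.0712  0.1549] yaw -1.1148
```

servo_tool --travel '[[0.3, 0.43, 0.18], [0.32, 0.41, 0.18], [0.34, 0.39, 0.18], [0.36, 0.38, 0.18], [0.38, 0.36, 0.18]]' --rot '[[0, 0, 0.46], [0, 0, 0.46], [0, 0, 0.46], [0, 0, 0.46], [0, 0, 0.46]]' --fingers '[-1, -1, -1, -1, -1]'

```text
clock: 6.82
position: [0.4756, 0.0067, 0.1826]
tcp_rot: [-0.0, 0.906, -0.423, 0.0]
force: [0.5, 0.2, -1.6]
width: 0.0111
finger_force: 42.3
```

servo_tool --travel '[[0.39, 0.34, 0.19], [0.41, 0.32, 0.18], [0.42, 0.3, 0.19], [0.44, 0.28, 0.18], [0.46, 0.27, 0.19]]' --rot '[[0, 0, 0.46], [0, 0, 0.46], [0, 0, 0.46], [0, 0, 0.46], [0, 0, 0.43]]' --fingers '[-1, -1, -1, -1, -1]'

```text
clock: 7.23
position: [0.4744, -0.0716, 0.1547]
tcp_rot: [-0.0, 0.85, -0.527, 0.0]
force: [0.1, 0.1, -2.1]
width: 0.0115
finger_force: 42.3
```

servo_tool --travel '[[0, 0, 0], [0, 0, 0], [0, 0, 0], [0, 0, 0], [0, 0, 0]]' --rot '[[0, 0, 0], [0, 0, 0], [0, 0, 0], [0, 0, 0], [0, 0, 0]]' --fingers '[-1, -1, -1, -1, -1]'

```text
clock: 7.65
position: [0.4746, -0.0703, 0.1551]
tcp_rot: [-0.0, 0.85, -0.526, 0.0]
force: [-0.1, 0.9, -2.1]
width: 0.011
finger_force: 42.3
```

```bash
cat > m1.py <<'E'
from plan import *; from fit import *
import sys
k=sys.argv[1]; st(); tp,TR,o=pose(); M=TR.as_matrix(); yaw=np.arctan2(M[1,0],M[0,0])
N=6
for n in("top","side"):
    fr=[grab(n) for _ in range(N)]; m=fr[0][2]; p=fr[0][0]
    d=np.median([f[1] for f in fr],axis=0); np.savez(f"{n}_{k}.npz",p=p,d=d)
    X=pts(d,m).reshape(-1,3); X=X[np.isfinite(X[:,0])]
    b0=np.array([tp[0],tp[1],tp[2]-.0549])
    g=(np.hypot(X[:,0]-b0[0],X[:,1]-b0[1])<.028)&(X[:,2]>b0[2]-.01)&(X[:,2]<b0[2]+.046); P=X[g]
    r=LS(blockres,[b0[0],b0[1],yaw,b0[2]],args=(P,),loss='soft_l1',f_scale=.001); b=r.x
    print(n,"block",len(P),b.round(4),"exp",b0.round(4),np.median(abs(r.fun)).round(4))
    g=(X[:,2]>.105)&(X[:,2]<.15)&(X[:,0]<.6)&(X[:,0]>.44)&(X[:,1]<-.1)&(X[:,1]>-.22); P=X[g]
    r=LS(rodres,[.64,-.2,-.06,.128],args=(P,),loss='soft_l1',f_scale=.001); s=r.x; C=rodw(s)
    print(n,"rod",len(P),s.round(4),C[-1].round(4),np.median(abs(r.fun)).round(4))
    # block relative to outer leg
    e=C[-1]; u=C[-10]-C[-1]; u/=np.linalg.norm(u); v=np.array([u[1],-u[0],0])
    bb=np.array([b[0],b[1],b[3]+.031])-e
    print("  rel along-insertion %.4f lateral(tool y) %.4f up %.4f  rod-yaw minus block yaw %.4f"%(bb@u,bb@v,bb[2],np.arctan2(u[1],u[0])-b[2]))
    uv=proj([[ (b[0]+e[0])/2,(b[1]+e[1])/2,e[2]]],m)[0].astype(int)
    cv2.imwrite(f"pics/{n}_{k}.png",cv2.resize(p[uv[1]-40:uv[1]+40,uv[0]-50:uv[0]+50,::-1],None,fx=6,fy=6,interpolation=cv2.INTER_CUBIC))
E
python3 m1.py a
```

```text
t 7.65 p [ 0.4746 -0.0703  0.1551] yaw -1.1088 z [ 6.e-04  1.e-04 -1.e+00] F [-0.09  0.89 -2.06] M [ 0.03  0.03 -0.04] w 0.011 ff 42.3
top block 45 [ 0.4766 -0.0731 -1.109   0.1005] exp [ 0.4746 -0.0703  0.1002] 0.0002
top rod 15 [ 0.6415 -0.2022 -0.056   0.1278] [ 0.4944 -0.1118  0.1278] 0.0004
  rel along-insertion -0.0426 lateral(tool y) -0.0016 up 0.0038  rod-yaw minus block yaw 0.0058
side block 174 [ 0.4729 -0.0736 -1.1131  0.0995] exp [ 0.4746 -0.0703  0.1002] 0.0005
side rod 117 [ 0.6389 -0.202  -0.0481  0.1287] [ 0.4911 -0.1129  0.1287] 0.0005
  rel along-insertion -0.0433 lateral(tool y) -0.0018 up 0.0018  rod-yaw minus block yaw 0.0178
```

servo_tool --travel '[[0.1, 0.02, 0.03], [0.15, 0.02, 0.03], [0.2, 0.02, 0.04], [0.15, 0, 0], [0.1, 0, 0]]' --rot '[[0, 0, -0.05], [0, 0, -0.05], [0, 0, 0], [0, 0, 0], [0, 0, 0]]' --fingers '[-1, -1, -1, -1, -1]'

```text
clock: 8.67
position: [0.4828, -0.0914, 0.1517]
tcp_rot: [0.0, 0.852, -0.523, 0.0]
force: [0.1, 0.3, -2.9]
width: 0.0113
finger_force: 42.3
```

servo_tool --travel '[[0, 0, 0], [0, 0, 0], [0, 0, 0], [0, 0, 0], [0, 0, 0]]' --rot '[[0, 0, 0], [0, 0, 0], [0, 0, 0], [0, 0, 0], [0, 0, 0]]' --fingers '[-1, -1, -1, -1, -1]'

```text
clock: 9.08
position: [0.4821, -0.0903, 0.1518]
tcp_rot: [-0.0, 0.853, -0.523, -0.0]
force: [-0.8, 0.0, -2.0]
width: 0.0113
finger_force: 42.3
```

```bash
python3 m1.py b
```

```text
t 9.08 p [ 0.4821 -0.0903  0.1518] yaw -1.0996 z [-1.e-04  1.e-04 -1.e+00] F [-0.79  0.05 -1.97] M [-0.01 -0.   -0.02] w 0.0113 ff 42.3
top block 51 [ 0.4844 -0.0929 -1.1017  0.097 ] exp [ 0.4821 -0.0903  0.0969] 0.0002
top rod 0 [ 0.64  -0.2   -0.06   0.128] [ 0.4932 -0.1091  0.128 ] nan
  rel along-insertion -0.0184 lateral(tool y) 0.0007 up 0.0000  rod-yaw minus block yaw -0.0055
side block 165 [ 0.4808 -0.0933 -1.1028  0.0963] exp [ 0.4821 -0.0903  0.0969] 0.0004
side rod 109 [ 0.6364 -0.2033 -0.0746  0.1287] [ 0.491  -0.1102  0.1287] 0.0005
  rel along-insertion -0.0197 lateral(tool y) 0.0019 up -0.0014  rod-yaw minus block yaw -0.0190
  return _methods._mean(a, axis=axis, dtype=dtype,
  ret = ret.dtype.type(ret / rcount)
```

View pics/side_b.png

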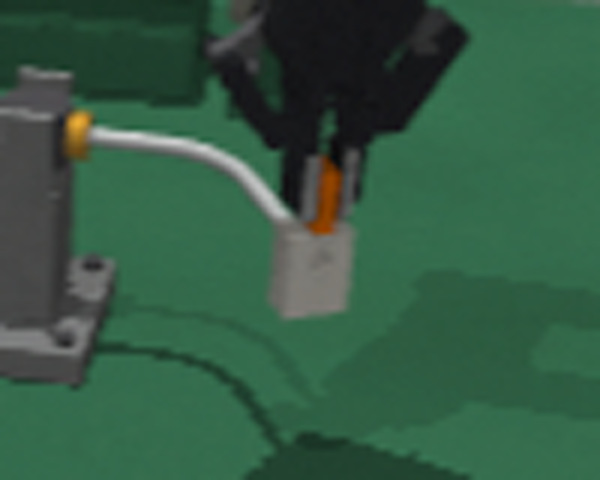

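```bash
cat > m2.py <<'E'
from plan import *; from fit import *
import sys,os
BL=dict(top=[[.4766,-.0731,-1.109,.1005],[.4844,-.0929,-1.1017,.097]],side=[[.4729,-.0736,-1.1131,.0995],[.4808,-.0933,-1.1028,.0963]])
for n in("top","side"):
    m=manip.camera_model(n); A=[]
    for k in("0","_a","_b"):
        X=pts(np.load(n+k+".npz")["d"],m).reshape(-1,3); X=X[np.isfinite(X[:,0])]
        g=(X[:,2]>.105)&(X[:,2]<.15)&(X[:,0]<.6)&(X[:,0]>.44)&(X[:,1]<-.112)&(X[:,1]>-.22)
        if k=="_b": g&=X[:,1]<-.125
        A.append(X[g])
    for fs in(.0006,.0012,.003):
        P=np.vstack(A); r=LS(rodres,[.64,-.2,-.06,.128],args=(P,),loss='cauchy',f_scale=fs); s=r.x; C=rodw(s)
        J=np.linalg.inv(r.jac.T@r.jac)*np.mean(r.fun**2); print(n,len(P),s.round(4),np.sqrt(np.diag(J)).round(4),C[-1].round(4))
    e=C[-1]; u=C[-10]-C[-1]; u/=np.linalg.norm(u); v=np.array([u[1],-u[0],0])
    for b in BL[n]:
        bb=np.array([b[0],b[1],b[3]+.031])-e; print("  along %.4f lat %.4f up %.4f dyaw %.4f"%(bb@u,bb@v,bb[2],np.arctan2(u[1],u[0])-b[2]))
E
python3 m2.py
```

```text
top 240 [ 0.6421 -0.2021 -0.053   0.1275] [0.0021 0.0011 0.02   0.0003] [ 0.4947 -0.1122  0.1275]
top 240 [ 0.6413 -0.2023 -0.0609  0.1277] [0.0017 0.0008 0.0159 0.0002] [ 0.4946 -0.1113  0.1277]
top 240 [ 0.641  -0.2026 -0.0647  0.1278] [0.0012 0.0006 0.012  0.0001] [ 0.4946 -0.111   0.1278]
  along -0.0419 lat -0.0006 up 0.0037 dyaw -0.0029
  along -0.0207 lat 0.0012 up 0.0002 dyaw -0.0102
side 331 [ 0.6383 -0.2025 -0.0559  0.1287] [0.001  0.0006 0.01   0.0002] [ 0.4912 -0.1121  0.1287]
side 331 [ 0.6383 -0.2025 -0.0567  0.1287] [0.0008 0.0005 0.0082 0.0001] [ 0.4913 -0.1121  0.1287]
side 331 [ 0.6381 -0.2027 -0.0603  0.1288] [0.0007 0.0004 0.0069 0.0001] [ 0.4914 -0.1117  0.1288]
  along -0.0424 lat -0.0005 up 0.0017 dyaw 0.0056
  along -0.0212 lat 0.0012 up -0.0015 dyaw -0.0047
```

servo_tool --travel '[[0.05, -0.02, -0.02], [0.05, 0, 0], [0.04, 0, 0], [0.03, 0, 0], [0, 0, 0]]' --rot '[[0, 0, 0.05], [0, 0, 0], [0, 0, 0], [0, 0, 0], [0, 0, 0]]' --fingers '[-1, -1, -1, -1, -1]'

```text
clock: 10.1
position: [0.4853, -0.095, 0.1524]
tcp_rot: [0.0, 0.851, -0.525, 0.0]
force: [0.2, -1.6, -2.2]
width: 0.0114
finger_force: 42.3
```

servo_tool --travel '[[0.03, 0, 0], [0.02, 0, 0], [0.02, 0, 0], [0, 0, 0], [0, 0, 0]]' --rot '[[0, 0, 0], [0, 0, 0], [0, 0, 0], [0, 0, 0], [0, 0, 0]]' --fingers '[-1, -1, -1, -1, -1]'

```text
clock: 10.52
position: [0.486, -0.0967, 0.1524]
tcp_rot: [0.0, 0.851, -0.525, -0.0]
force: [-0.9, -0.9, -1.7]
width: 0.0112
finger_force: 42.3
```

```bash
python3 -c "
from plan import *
st()"
```

```text
t 10.52 p [ 0.486  -0.0967  0.1524] yaw -1.1052 z [-1.e-04  0.e+00 -1.e+00] F [-0.93 -0.86 -1.65] M [-0.02  0.01  0.  ] w 0.0112 ff 42.3
```

servo_tool --travel '[[0.02, 0, 0], [0.02, 0, 0], [0.02, 0, 0], [0, 0, 0], [0, 0, 0]]' --rot '[[0, 0, 0], [0, 0, 0], [0, 0, 0], [0, 0, 0], [0, 0, 0]]' --fingers '[-1, -1, -1, -1, -1]'

```text
clock: 10.93
position: [0.4869, -0.0983, 0.1524]
tcp_rot: [-0.0, 0.851, -0.525, 0.0]
force: [-0.1, -0.1, -2.3]
width: 0.0111
finger_force: 42.3
```

servo_tool --travel '[[0.02, 0, 0], [0.02, 0, 0], [0.02, 0, 0], [0, 0, 0], [0, 0, 0]]' --rot '[[0, 0, 0], [0, 0, 0], [0, 0, 0], [0, 0, 0], [0, 0, 0]]' --fingers '[-1, -1, -1, -1, -1]'

```text
clock: 11.35
position: [0.4875, -0.0999, 0.1522]
tcp_rot: [0.0, 0.851, -0.525, -0.0]
force: [-0.7, 0.4, -3.2]
width: 0.011
finger_force: 42.2
```

```bash
python3 -c "
from plan import *
st()"
```

```text
t 11.35 p [ 0.4875 -0.0999  0.1522] yaw -1.1051 z [-4.e-04  1.e-04 -1.e+00] F [-0.7   0.41 -3.25] M [ 0.08  0.08 -0.07] w 0.011 ff 42.2
```

servo_tool --travel '[[0.02, 0, 0], [0.02, 0, 0], [0.02, 0, 0], [0, 0, 0], [0, 0, 0]]' --rot '[[0, 0, 0], [0, 0, 0], [0, 0, 0], [0, 0, 0], [0, 0, 0]]' --fingers '[-1, -1, -1, -1, -1]'

```text
clock: 11.77
position: [0.4883, -0.1014, 0.1522]
tcp_rot: [0.0, 0.851, -0.525, -0.0]
force: [-1.0, 1.3, -3.4]
width: 0.0114
finger_force: 42.0
```

servo_tool --travel '[[0.02, 0, 0], [0.02, 0, 0], [0.02, 0, 0], [0, 0, 0], [0, 0, 0]]' --rot '[[0, 0, 0], [0, 0, 0], [0, 0, 0], [0, 0, 0], [0, 0, 0]]' --fingers '[-1, -1, -1, -1, -1]'

```text
clock: 12.18
position: [0.4891, -0.1031, 0.1522]
tcp_rot: [0.0, 0.851, -0.525, -0.0]
force: [-0.6, 1.5, -4.8]
width: 0.0115
finger_force: 41.9
```

```bash
python3 -c "
from plan import *
st()"
```

```text
t 12.18 p [ 0.4891 -0.1031  0.1522] yaw -1.1052 z [-5.e-04  2.e-04 -1.e+00] F [-0.64  1.47 -4.85] M [ 0.37  0.15 -0.03] w 0.0115 ff 41.9
```

servo_tool --travel '[[0, 0, 0.01], [0, 0, 0.01], [0, 0, 0.01], [0, 0, 0], [0, 0, 0]]' --rot '[[0, 0, 0], [0, 0, 0], [0, 0, 0], [0, 0, 0], [0, 0, 0]]' --fingers '[-1, -1, -1, -1, -1]'

```text
clock: 12.6
position: [0.4897, -0.1035, 0.1518]
tcp_rot: [0.0, 0.851, -0.525, 0.001]
force: [-0.1, 0.7, -2.1]
width: 0.0111
finger_force: 42.0
```

```bash
python3 -c "
from plan import *
st()"
```

```text
t 12.6 p [ 0.4897 -0.1035  0.1518] yaw -1.1051 z [ 1.e-03 -7.e-04 -1.e+00] F [-0.11  0.74 -2.13] M [ 0.1   0.13 -0.01] w 0.0111 ff 42.0
```

servo_tool --travel '[[0, 0, 0.02], [0.03, 0, 0], [0.03, 0, 0], [0.03, 0, 0], [0, 0, 0]]' --rot '[[0, 0, 0], [0, 0, 0], [0, 0, 0], [0, 0, 0], [0, 0, 0]]' --fingers '[-1, -1, -1, -1, -1]'

```text
clock: 13.02
position: [0.4909, -0.1058, 0.1511]
tcp_rot: [-0.0, 0.851, -0.525, 0.0]
force: [-0.2, 0.5, -2.0]
width: 0.0112
finger_force: 42.1
```

servo_tool --travel '[[0.03, 0, 0], [0.03, 0, 0], [0.03, 0, 0], [0.03, 0, 0], [0, 0, 0]]' --rot '[[0, 0, 0], [0, 0, 0], [0, 0, 0], [0, 0, 0], [0, 0, 0]]' --fingers '[-1, -1, -1, -1, -1]'

```text
clock: 13.43
position: [0.4923, -0.1089, 0.1509]
tcp_rot: [0.0, 0.851, -0.525, 0.0]
force: [-0.4, 0.1, -1.8]
width: 0.0114
finger_force: 42.1
```

```bash
python3 -c "
from plan import *
st()"
```

```text
t 13.43 p [ 0.4923 -0.1089  0.1509] yaw -1.1052 z [ 2.e-04 -1.e-04 -1.e+00] F [-0.44  0.06 -1.82] M [0.01 0.05 0.05] w 0.0114 ff 42.1
```

servo_tool --travel '[[0.06, 0, 0], [0.08, 0, 0], [0.08, 0, 0], [0.08, 0, 0], [0.05, 0, 0]]' --rot '[[0, 0, 0], [0, 0, 0], [0, 0, 0], [0, 0, 0], [0, 0, 0]]' --fingers '[-1, -1, -1, -1, -1]'

```text
clock: 13.85
position: [0.4971, -0.1185, 0.1509]
tcp_rot: [0.0, 0.851, -0.525, 0.0]
force: [-0.6, 0.5, -2.5]
width: 0.0115
finger_force: 42.2
```

servo_tool --travel '[[0.06, 0, 0], [0.08, 0, 0], [0.08, 0, 0], [0.08, 0, 0], [0.03, 0, 0]]' --rot '[[0, 0, 0], [0, 0, 0], [0, 0, 0], [0, 0, 0], [0, 0, 0]]' --fingers '[-1, -1, -1, -1, -1]'

```text
clock: 14.27
position: [0.5016, -0.1274, 0.1509]
tcp_rot: [0.0, 0.851, -0.525, 0.0]
force: [0.2, -0.1, -2.4]
width: 0.0111
finger_force: 42.2
```

```bash
python3 -c "
from plan import *
st()"
```

```text
t 14.27 p [ 0.5016 -0.1274  0.1509] yaw -1.1053 z [ 3.e-04 -2.e-04 -1.e+00] F [ 0.19 -0.11 -2.43] M [-0.02  0.   -0.01] w 0.0111 ff 42.2
```

servo_tool --travel '[[0, 0.01, 0], [0, 0.01, 0], [0, 0.01, 0], [0, 0.01, 0], [0, 0, 0]]' --rot '[[0, 0, 0], [0, 0, 0], [0, 0, 0], [0, 0, 0], [0, 0, 0]]' --fingers '[-1, -1, -1, -1, -1]'

```text
clock: 14.68
position: [0.5003, -0.1274, 0.1509]
tcp_rot: [-0.0, 0.851, -0.525, 0.0]
force: [1.1, 0.5, -1.2]
width: 0.0113
finger_force: 42.2
```

servo_tool --travel '[[0, 0.01, 0], [0, 0.01, 0], [0, 0, 0], [0, 0, 0], [0, 0, 0]]' --rot '[[0, 0, 0], [0, 0, 0], [0, 0, 0], [0, 0, 0], [0, 0, 0]]' --fingers '[-1, -1, -1, -1, -1]'

```text
clock: 15.1
position: [0.5001, -0.1276, 0.151]
tcp_rot: [-0.0, 0.851, -0.525, 0.0]
force: [1.8, 0.9, -2.3]
width: 0.0112
finger_force: 42.1
```

```bash
python3 -c "
from plan import *
st()"
```

```text
t 15.1 p [ 0.5001 -0.1276  0.151 ] yaw -1.1051 z [ 8.e-04  2.e-04 -1.e+00] F [ 1.8   0.89 -2.33] M [ 0.33 -0.5   0.02] w 0.0112 ff 42.1
```

```bash
cat > arc.py <<'E'
import numpy as np
def tcp(s,c=.0018,R=.06,L=.06,off=.0004):
    th=np.clip((s-L)/R,0,np.pi/3)
    if s<=L: b=np.array([s,0.])
    else:
        b=np.array([L+R*np.sin(th),R-R*np.cos(th)])
        b=b+max(0,s-L-R*np.pi/3)*np.array([np.cos(th),np.sin(th)])
    h=np.array([np.cos(th),np.sin(th)]); n=np.array([-h[1],h[0]])
    w=np.clip(min((s-L+.01)/.02,(L+R*np.pi/3+.01-s)/.02),0,1)
    return b+off*w*n-c*h,th
def rows(ss,**k):
    out=[]
    ex=np.zeros(2); et=0
    for a,b in zip(ss[:-1],ss[1:]):
        pa,ta=tcp(a,**k); pb,tb=tcp(b,**k); d=pb-pa+ex; h=np.array([np.cos(ta),np.sin(ta)])
        x=round((d@h)/.03,2); y=round(-(d@[-h[1],h[0]])/.03,2); r=round(-(tb-ta+et)/np.radians(6),2)
        ex=d-(x*.03*h-y*.03*np.array([-h[1],h[0]])); et=tb-ta+et+r*np.radians(6)
        out.append((x,y,r))
    for i in range(0,len(out),5): print("s->%.1f"%(ss[min(i+5,len(ss)-1)]*1e3),out[i:i+5])
E
python3 -c "
from arc import *
rows(np.r_[np.linspace(.058,.128,36)])"
```

```text
s->68.0 [(np.float64(0.07), np.float64(-0.0), np.float64(-0.0)), (np.float64(0.06), np.float64(-0.0), np.float64(-0.32)), (np.float64(0.07), np.float64(-0.0), np.float64(-0.32)), (np.float64(0.07), np.float64(-0.0), np.float64(-0.31)), (np.float64(0.06), np.float64(-0.0), np.float64(-0.32))]
s->78.0 [(np.float64(0.07), np.float64(-0.0), np.float64(-0.32)), (np.float64(0.07), np.float64(-0.0), np.float64(-0.32)), (np.float64(0.06), np.float64(-0.0), np.float64(-0.32)), (np.float64(0.07), np.float64(-0.0), np.float64(-0.32)), (np.float64(0.06), np.float64(-0.0), np.float64(-0.31))]
s->88.0 [(np.float64(0.07), np.float64(0.0), np.float64(-0.32)), (np.float64(0.07), np.float64(0.0), np.float64(-0.32)), (np.float64(0.06), np.float64(0.0), np.float64(-0.32)), (np.float64(0.07), np.float64(0.0), np.float64(-0.32)), (np.float64(0.06), np.float64(0.0), np.float64(-0.32))]
s->98.0 [(np.float64(0.07), np.float64(0.01), np.float64(-0.31)), (np.float64(0.07), np.float64(-0.0), np.float64(-0.32)), (np.float64(0.06), np.float64(-0.0), np.float64(-0.32)), (np.float64(0.07), np.float64(-0.0), np.floa
[... 243 characters left out ...]
32)), (np.float64(0.06), np.float64(0.0), np.float64(-0.32)), (np.float64(0.07), np.float64(0.0), np.float64(-0.32))]
s->118.0 [(np.float64(0.06), np.float64(0.0), np.float64(-0.32)), (np.float64(0.07), np.float64(0.01), np.float64(-0.32)), (np.float64(0.07), np.float64(-0.0), np.float64(-0.31)), (np.float64(0.06), np.float64(-0.0), np.float64(-0.32)), (np.float64(0.07), np.float64(0.0), np.float64(-0.32))]
s->128.0 [(np.float64(0.07), np.float64(0.0), np.float64(-0.32)), (np.float64(0.06), np.float64(0.01), np.float64(-0.32)), (np.float64(0.07), np.float64(-0.0), np.float64(-0.13)), (np.float64(0.07), np.float64(-0.0), np.float64(0.0)), (np.float64(0.06), np.float64(-0.0), np.float64(0.0))]
```

servo_tool --travel '[[0, -0.03, 0.01], [0, -0.02, 0.01], [0.08, 0, 0], [0.1, 0, 0], [0.1, 0, 0]]' --rot '[[0, 0, 0], [0, 0, 0], [0, 0, 0], [0, 0, 0], [0, 0, 0]]' --fingers '[-1, -1, -1, -1, -1]'

```text
clock: 15.52
position: [0.5047, -0.135, 0.1503]
tcp_rot: [0.0, 0.851, -0.525, -0.0]
force: [0.2, 0.2, -3.0]
width: 0.0109
finger_force: 42.2
```

servo_tool --travel '[[0.1, 0, 0], [0.1, 0, 0], [0.1, 0, 0], [0.08, 0, 0], [0.05, 0, 0]]' --rot '[[0, 0, 0], [0, 0, 0], [0, 0, 0], [0, 0, 0], [0, 0, 0]]' --fingers '[-1, -1, -1, -1, -1]'

```text
clock: 15.93
position: [0.5108, -0.1466, 0.1503]
tcp_rot: [0.0, 0.851, -0.525, 0.0]
force: [0.5, 0.9, -2.8]
width: 0.0109
finger_force: 42.2
```

```bash
python3 -c "
from plan import *
st()"
```

```text
t 15.93 p [ 0.5108 -0.1466  0.1503] yaw -1.1054 z [ 1.e-04 -1.e-04 -1.e+00] F [ 0.48  0.9  -2.84] M [ 0.03 -0.04 -0.04] w 0.0109 ff 42.2
```

servo_tool --travel '[[0.06, 0, 0], [0.06, 0, 0], [0.06, 0, 0], [0.06, 0, 0], [0.05, 0, 0]]' --rot '[[0, 0, 0], [0, 0, 0], [0, 0, 0], [0, 0, 0], [0, 0, 0]]' --fingers '[-1, -1, -1, -1, -1]'

```text
clock: 16.35
position: [0.5146, -0.1541, 0.1503]
tcp_rot: [0.0, 0.851, -0.525, 0.0]
force: [-0.8, 0.4, -2.1]
width: 0.0109
finger_force: 42.2
```

servo_tool --travel '[[0.06, 0, 0], [0.06, 0, 0], [0.06, 0, 0], [0.04, 0, 0], [0.02, 0, 0]]' --rot '[[0, 0, 0], [0, 0, 0], [0, 0, 0], [0, 0, 0], [0, 0, 0]]' --fingers '[-1, -1, -1, -1, -1]'

```text
clock: 16.77
position: [0.5178, -0.1605, 0.1503]
tcp_rot: [-0.0, 0.851, -0.525, 0.0]
force: [-0.1, -0.3, -2.2]
width: 0.0111
finger_force: 42.2
```

```bash
python3 -c "
from plan import *
st()"
```

```text
t 16.77 p [ 0.5178 -0.1605  0.1503] yaw -1.1052 z [ 1.e-04 -1.e-04 -1.e+00] F [-0.06 -0.27 -2.19] M [ 0.    0.01 -0.01] w 0.0111 ff 42.2
```

servo_tool --travel '[[0.05, 0, 0], [0.06, -0.01, 0], [0.06, 0, 0], [0.06, 0, 0], [0.04, 0, 0]]' --rot '[[0, 0, -0.05], [0, 0, -0.2], [0, 0, -0.3], [0, 0, -0.3], [0, 0, -0.15]]' --fingers '[-1, -1, -1, -1, -1]'

```text
clock: 17.18
position: [0.522, -0.1675, 0.1503]
tcp_rot: [0.0, 0.878, -0.479, 0.0]
force: [0.3, -0.9, -2.7]
width: 0.0111
finger_force: 42.3
```

```bash
python3 -c "
from plan import *
st()"
```

```text
t 17.18 p [ 0.522  -0.1675  0.1503] yaw -0.9982 z [ 2.e-04 -1.e-04 -1.e+00] F [ 0.27 -0.86 -2.75] M [-0.02 -0.03 -0.05] w 0.0111 ff 42.3
```

servo_tool --travel '[[0.06, 0, 0], [0.06, 0, 0], [0.06, 0, 0], [0.06, 0, 0], [0.06, 0, 0]]' --rot '[[0, 0, -0.28], [0, 0, -0.28], [0, 0, -0.28], [0, 0, -0.28], [0, 0, -0.28]]' --fingers '[-1, -1, -1, -1, -1]'

```text
clock: 17.6
position: [0.5272, -0.1747, 0.1503]
tcp_rot: [-0.0, 0.911, -0.413, -0.0]
force: [-0.6, 0.8, -2.4]
width: 0.0112
finger_force: 42.3
```

```bash
python3 -c "
from plan import *
st()"
```

```text
t 17.6 p [ 0.5272 -0.1747  0.1503] yaw -0.8518 z [-0.  0. -1.] F [-0.6   0.81 -2.35] M [0.02 0.01 0.  ] w 0.0112 ff 42.3
```

servo_tool --travel '[[0.06, 0, 0], [0.06, 0, 0], [0.06, 0, 0], [0.06, 0, 0], [0.06, 0, 0]]' --rot '[[0, 0, -0.28], [0, 0, -0.28], [0, 0, -0.28], [0, 0, -0.28], [0, 0, -0.28]]' --fingers '[-1, -1, -1, -1, -1]'

```text
clock: 18.02
position: [0.5335, -0.1811, 0.1503]
tcp_rot: [0.0, 0.938, -0.345, -0.0]
force: [-0.2, 0.1, -1.8]
width: 0.0112
finger_force: 42.3
```

```bash
python3 -c "
from plan import *
st()"
```

```text
t 18.02 p [ 0.5335 -0.1811  0.1503] yaw -0.7052 z [-1.e-04  0.e+00 -1.e+00] F [-0.21  0.08 -1.81] M [0.02 0.01 0.02] w 0.0112 ff 42.3
```

servo_tool --travel '[[0.06, 0, 0], [0.06, 0, 0], [0.06, 0, 0], [0.06, 0, 0], [0.06, 0, 0]]' --rot '[[0, 0, -0.28], [0, 0, -0.28], [0, 0, -0.28], [0, 0, -0.28], [0, 0, -0.28]]' --fingers '[-1, -1, -1, -1, -1]'

```text
clock: 18.43
position: [0.5407, -0.1865, 0.1503]
tcp_rot: [-0.0, 0.961, -0.276, -0.0]
force: [0.6, -0.1, -1.4]
width: 0.0114
finger_force: 42.3
```

```bash
python3 -c "
from plan import *
st()"
```

```text
t 18.43 p [ 0.5407 -0.1865  0.1503] yaw -0.5587 z [-1.e-04  1.e-04 -1.e+00] F [ 0.61 -0.08 -1.35] M [0.03 0.   0.  ] w 0.0114 ff 42.3
```

servo_tool --travel '[[0.06, 0, 0], [0.06, 0, 0], [0.06, 0, 0], [0.06, 0, 0], [0.06, 0, 0]]' --rot '[[0, 0, -0.28], [0, 0, -0.28], [0, 0, -0.28], [0, 0, -0.28], [0, 0, -0.28]]' --fingers '[-1, -1, -1, -1, -1]'

```text
clock: 18.85
position: [0.5485, -0.1909, 0.1502]
tcp_rot: [-0.0, 0.979, -0.205, -0.0]
force: [1.3, 0.0, -1.5]
width: 0.0111
finger_force: 42.3
```

```bash
python3 -c "
from plan import *
st()"
```

```text
t 18.85 p [ 0.5485 -0.1909  0.1502] yaw -0.412 z [-1.e-04  0.e+00 -1.e+00] F [ 1.29  0.01 -1.5 ] M [ 0.   -0.04  0.03] w 0.0111 ff 42.3
```

servo_tool --travel '[[0.06, 0, 0], [0.06, 0, 0], [0.06, 0, 0], [0.06, 0, 0], [0.06, 0, 0]]' --rot '[[0, 0, -0.28], [0, 0, -0.28], [0, 0, -0.28], [0, 0, -0.28], [0, 0, -0.28]]' --fingers '[-1, -1, -1, -1, -1]'

```text
clock: 19.27
position: [0.557, -0.1939, 0.1502]
tcp_rot: [-0.0, 0.991, -0.132, -0.0]
force: [0.6, -1.0, -2.1]
width: 0.0112
finger_force: 42.3
```

```bash
python3 -c "
from plan import *
st()"
```

```text
t 19.27 p [ 0.557  -0.1939  0.1502] yaw -0.2654 z [-2.e-04  1.e-04 -1.e+00] F [ 0.64 -1.   -2.09] M [-0.04 -0.01 -0.02] w 0.0112 ff 42.3
```

servo_tool --travel '[[0.06, 0, 0], [0.06, 0, 0], [0.06, 0, 0], [0.06, 0, 0], [0.06, 0, 0]]' --rot '[[0, 0, -0.28], [0, 0, -0.28], [0, 0, -0.28], [0, 0, -0.28], [0, 0, -0.28]]' --fingers '[-1, -1, -1, -1, -1]'

```text
clock: 19.68
position: [0.5658, -0.1958, 0.1502]
tcp_rot: [-0.0, 0.998, -0.059, -0.0]
force: [-0.5, 0.2, -2.1]
width: 0.0107
finger_force: 42.3
```

```bash
python3 -c "
from plan import *
st()"
```

```text
t 19.68 p [ 0.5658 -0.1958  0.1502] yaw -0.1188 z [-2.e-04  1.e-04 -1.e+00] F [-0.54  0.24 -2.13] M [-0.03  0.03  0.02] w 0.0107 ff 42.3
```

servo_tool --travel '[[0.06, 0, 0], [0.06, 0, 0], [0.05, 0.01, 0], [0.05, 0, 0], [0.05, 0, 0]]' --rot '[[0, 0, -0.26], [0, 0, -0.22], [0, 0, -0.1], [0, 0, 0], [0, 0, 0]]' --fingers '[-1, -1, -1, -1, -1]'

```text
clock: 20.1
position: [0.5739, -0.1967, 0.1503]
tcp_rot: [-0.0, 1.0, -0.03, -0.0]
force: [-1.6, 0.2, -1.7]
width: 0.0112
finger_force: 42.3
```

```bash
python3 -c "
from plan import *
st()"
```

```text
t 20.1 p [ 0.5739 -0.1967  0.1503] yaw -0.0603 z [-1.e-04  1.e-04 -1.e+00] F [-1.57  0.21 -1.69] M [-0.    0.03  0.03] w 0.0112 ff 42.3
```

servo_tool --travel '[[0.05, 0, 0], [0.06, 0, 0], [0.06, 0, 0], [0.06, 0, 0], [0.05, 0, 0]]' --rot '[[0, 0, 0], [0, 0, 0], [0, 0, 0], [0, 0, 0], [0, 0, 0]]' --fingers '[-1, -1, -1, -1, -1]'

```text
clock: 20.52
position: [0.5824, -0.1972, 0.1503]
tcp_rot: [0.0, 1.0, -0.03, 0.0]
force: [0.3, -0.8, -1.6]
width: 0.011
finger_force: 42.3
```

```bash
python3 -c "
from plan import *
st()"
```

```text
t 20.52 p [ 0.5824 -0.1972  0.1503] yaw -0.06 z [ 1.e-04 -0.e+00 -1.e+00] F [ 0.25 -0.82 -1.58] M [-0.03 -0.04 -0.01] w 0.011 ff 42.3
```

servo_tool --travel '[[0.06, 0, 0], [0.06, 0, 0], [0.06, 0, 0], [0.06, 0, 0], [0.06, 0, 0]]' --rot '[[0, 0, 0], [0, 0, 0], [0, 0, 0], [0, 0, 0], [0, 0, 0]]' --fingers '[-1, -1, -1, -1, -1]'

```text
clock: 20.93
position: [0.5913, -0.1978, 0.1503]
tcp_rot: [-0.0, 1.0, -0.03, -0.0]
force: [-1.2, -0.5, -0.9]
width: 0.0111
finger_force: 42.3
```

```bash
python3 -c "
from plan import *
st()"
```

```text
t 20.93 p [ 0.5913 -0.1978  0.1503] yaw -0.06 z [-0.  0. -1.] F [-1.21 -0.54 -0.86] M [-0.04 -0.01 -0.02] w 0.0111 ff 42.3
```

servo_tool --travel '[[0.04, 0, 0], [0.03, 0, 0], [0.03, 0, 0], [0.03, 0, 0], [0, 0, 0]]' --rot '[[0, 0, 0], [0, 0, 0], [0, 0, 0], [0, 0, 0], [0, 0, 0]]' --fingers '[-1, -1, -1, -1, -1]'

```text
clock: 21.35
position: [0.5952, -0.198, 0.1503]
tcp_rot: [0.0, 1.0, -0.03, 0.0]
force: [0.4, -0.5, -1.6]
width: 0.0112
finger_force: 42.3
```

```bash
python3 -c "
from plan import *
st()"
```

```text
t 21.35 p [ 0.5952 -0.198   0.1503] yaw -0.0599 z [ 1.e-04 -0.e+00 -1.e+00] F [ 0.39 -0.52 -1.61] M [ 0.02 -0.01 -0.01] w 0.0112 ff 42.3
```

servo_tool --travel '[[0.02, 0, 0], [0.02, 0, 0], [0.02, 0, 0], [0, 0, 0], [0, 0, 0]]' --rot '[[0, 0, 0], [0, 0, 0], [0, 0, 0], [0, 0, 0], [0, 0, 0]]' --fingers '[-1, -1, -1, -1, -1]'

```text
clock: 21.77
position: [0.5968, -0.1981, 0.1503]
tcp_rot: [0.0, 1.0, -0.03, 0.0]
force: [-0.7, 0.0, -1.9]
width: 0.0114
finger_force: 42.3
```

```bash
python3 -c "
from plan import *
st()"
```

```text
t 21.77 p [ 0.5968 -0.1981  0.1503] yaw -0.06 z [ 0. -0. -1.] F [-0.68  0.01 -1.93] M [-0.    0.03  0.03] w 0.0114 ff 42.3
```

servo_tool --travel '[[0.02, 0, 0], [0.02, 0, 0], [0.01, 0, 0], [0, 0, 0], [0, 0, 0]]' --rot '[[0, 0, 0], [0, 0, 0], [0, 0, 0], [0, 0, 0], [0, 0, 0]]' --fingers '[-1, -1, -1, -1, -1]'

```text
clock: 22.18
position: [0.5983, -0.1982, 0.1503]
tcp_rot: [-0.0, 1.0, -0.03, 0.0]
force: [-0.4, -0.3, -1.9]
width: 0.0113
finger_force: 42.3
```

```bash
python3 -c "
from plan import *
st()"
```

```text
t 22.18 p [ 0.5983 -0.1982  0.1503] yaw -0.0599 z [ 0.  0. -1.] F [-0.37 -0.27 -1.88] M [-0.07  0.03 -0.03] w 0.0113 ff 42.3
```

servo_tool --travel '[[0.01, 0, 0], [0.01, 0, 0], [0, 0, 0], [0.01, 0, 0], [0, 0, 0]]' --rot '[[0, 0, 0], [0, 0, 0], [0, 0, 0], [0, 0, 0], [0, 0, 0]]' --fingers '[-1, -1, -1, -1, -1]'

```text
clock: 22.6
position: [0.5987, -0.1982, 0.1503]
tcp_rot: [-0.0, 1.0, -0.03, -0.0]
force: [-2.7, 0.2, -0.6]
width: 0.0114
finger_force: 42.3
```

```bash
python3 -c "
from plan import *
st()"
```

```text
t 22.6 p [ 0.5987 -0.1982  0.1503] yaw -0.06 z [-1.e-03  1.e-04 -1.e+00] F [-2.65  0.23 -0.61] M [-0.01  0.33  0.04] w 0.0114 ff 42.3
```

servo_tool --travel '[[-0.01, 0, 0.01], [0, 0, 0.01], [0, 0, 0.01], [0, 0, 0.01], [0, 0, 0]]' --rot '[[0, 0, 0], [0, 0, 0], [0, 0, 0], [0, 0, 0], [0, 0, 0]]' --fingers '[-1, -1, -1, -1, -1]'

```text
clock: 23.02
position: [0.5987, -0.1982, 0.149]
tcp_rot: [-0.0, 1.0, -0.03, -0.0]
force: [-1.2, -0.7, -1.4]
width: 0.0115
finger_force: 42.3
```

```bash
python3 -c "
from plan import *
st()"
```

```text
t 23.02 p [ 0.5987 -0.1982  0.149 ] yaw -0.06 z [-4.e-04  1.e-04 -1.e+00] F [-1.23 -0.68 -1.4 ] M [0.01 0.3  0.  ] w 0.0115 ff 42.3
```

servo_tool --travel '[[0, 0, 0.01], [0, 0, 0.01], [0, 0, 0], [0, 0, 0], [0, 0, 0]]' --rot '[[0, 0, 0], [0, 0, 0], [0, 0, 0], [0, 0, 0], [0, 0, 0]]' --fingers '[-1, -1, -1, -1, -1]'

```text
clock: 23.43
position: [0.5987, -0.1982, 0.1488]
tcp_rot: [-0.0, 1.0, -0.03, -0.0]
force: [-4.6, 0.8, 3.0]
width: 0.0116
finger_force: 42.9
```

```bash
python3 -c "
from plan import *
st()"
```

```text
t 23.43 p [ 0.5987 -0.1982  0.1488] yaw -0.06 z [-1.e-04  0.e+00 -1.e+00] F [-4.6   0.77  2.96] M [0.14 0.6  0.02] w 0.0116 ff 42.9
```

servo_tool --travel '[[-0.01, 0, -0.01], [-0.01, 0, 0], [0, 0, 0], [0, 0, 0], [0, 0, 0]]' --rot '[[0, 0, 0], [0, 0, 0], [0, 0, 0], [0, 0, 0], [0, 0, 0]]' --fingers '[-1, -1, -1, -1, -1]' --squeeze 20

```text
clock: 23.85
position: [0.5987, -0.1982, 0.1488]
tcp_rot: [-0.0, 1.0, -0.03, 0.0]
force: [-1.8, 0.1, 1.3]
width: 0.011
finger_force: 42.6
```

servo_tool --travel '[[0, 0, 0], [0, 0, 0], [0, 0, 0], [0, 0, 0], [0, 0, 0]]' --rot '[[0, 0, 0], [0, 0, 0], [0, 0, 0], [0, 0, 0], [0, 0, 0]]' --fingers '[-0.7, -0.66, -0.62, -0.58, -0.55]'

```text
clock: 24.27
position: [0.5986, -0.1983, 0.1489]
tcp_rot: [0.0, 1.0, -0.03, 0.0]
force: [-0.7, -0.1, 0.1]
width: 0.0193
finger_force: 0.0
```

servo_tool --travel '[[0, 0, 0], [0, 0, 0], [0, 0, 0], [0, 0, 0], [0, 0, 0]]' --rot '[[0, 0, 0], [0, 0, 0], [0, 0, 0], [0, 0, 0], [0, 0, 0]]' --fingers '[-0.45, -0.35, -0.2, -0.1, -0.1]'

```text
clock: 24.68
position: [0.5983, -0.1982, 0.1488]
tcp_rot: [0.0, 1.0, -0.03, 0.0]
force: [0.1, 0.2, 1.2]
width: 0.0384
finger_force: 0.0
```

```bash
sed -i 's/\(tp\[2\]-.0549\)/0.0952/; s/b0=np.array(\[tp\[0\],tp\[1\]/b0=np.array([.599,-.1982/' m1.py; python3 - <<'E'
from plan import *
st(); p,d,m=grab('side'); u,v=proj([[.6,-.198,.13]],m)[0].astype(int)
cv2.imwrite('pics/s_rel.png',cv2.resize(p[v-40:v+40,u-50:u+50,::-1],None,fx=6,fy=6,interpolation=cv2.INTER_CUBIC))
E
```

```text
t 24.68 p [ 0.5983 -0.1982  0.1488] yaw -0.06 z [ 1.e-04 -0.e+00 -1.e+00] F [0.1  0.21 1.24] M [-0.   -0.07  0.03] w 0.0384 ff 0.0
```

View pics/s_rel.png

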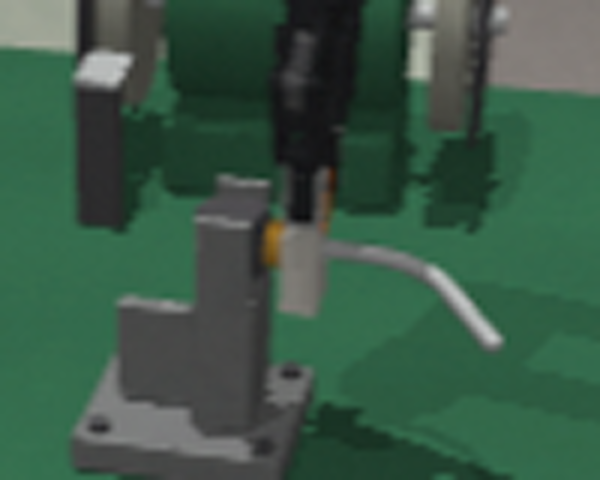

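The crop shows the block, at about (303,265), hanging against the brass shoulder at (273,243), tab up between the open fingers. I withdraw straight up.

servo_tool --travel '[[0, 0, -0.1], [0, 0, -0.3], [0, 0, -0.5], [0, 0, -0.6], [0, 0, -0.6]]' --rot '[[0, 0, 0], [0, 0, 0], [0, 0, 0], [0, 0, 0], [0, 0, 0]]' --fingers '[-0.1, -0.1, -0.1, -0.1, -0.1]'

```text
clock: 25.15
position: [0.5982, -0.1982, 0.213]
tcp_rot: [-0.0, 1.0, -0.03, -0.0]
force: [-0.3, 0.3, -0.4]
width: 0.0386
finger_force: 0.0
```

servo_tool --travel '[[-0.5, 0, -0.5], [-0.8, 0, -0.3], [-0.8, 0, 0], [-0.8, 0, 0], [-0.5, 0, 0]]' --rot '[[0, 0, 0], [0, 0, 0], [0, 0, 0], [0, 0, 0], [0, 0, 0]]' --fingers '[-0.1, -0.1, -0.1, -0.1, -0.1]'

```text
clock: 25.57
position: [0.4943, -0.1917, 0.237]
tcp_rot: [0.0, 1.0, -0.03, -0.0]
force: [-0.8, 0.9, -0.2]
width: 0.0384
finger_force: 0.0
```

servo_tool --travel '[[0, 0, 0], [0, 0, 0], [0, 0, 0], [0, 0, 0], [0, 0, 0]]' --rot '[[0, 0, 0], [0, 0, 0], [0, 0, 0], [0, 0, 0], [0, 0, 0]]' --fingers '[-0.1, -0.1, -0.1, -0.1, -0.1]'

```text
clock: 25.98
position: [0.4976, -0.1923, 0.2358]
tcp_rot: [0.0, 1.0, -0.03, 0.0]
force: [0.2, -0.2, -0.3]
width: 0.0385
finger_force: 0.0
```

```bash
python3 - <<'E'
from plan import *
st(); p,d,m=grab('side'); u,v=proj([[.6,-.198,.13]],m)[0].astype(int)
cv2.imwrite('pics/s_end.png',cv2.resize(p[v-40:v+40,u-50:u+50,::-1],None,fx=6,fy=6,interpolation=cv2.INTER_CUBIC))
E
python3 m1.py end 2>/dev/null | grep block
```

```text
t 25.98 p [ 0.4976 -0.1923  0.2358] yaw -0.0597 z [ 6.e-04 -2.e-04 -1.e+00] F [ 0.24 -0.24 -0.35] M [ 0.01  0.06 -0.  ] w 0.0385 ff 0.0
top block 148 [ 0.6008 -0.1959 -0.9609  0.0941] exp [ 0.599  -0.1982  0.0952] 0.0021
  rel along-insertion 0.1234 lateral(tool y) -0.0556 up -0.0028  rod-yaw minus block yaw -0.1262
side block 162 [ 0.5984 -0.1954 -0.9198  0.0934] exp [ 0.599  -0.1982  0.0952] 0.0023
  rel along-insertion 0.1301 lateral(tool y) -0.0479 up -0.0050  rod-yaw minus block yaw -0.0830
```

View pics/s_end.png

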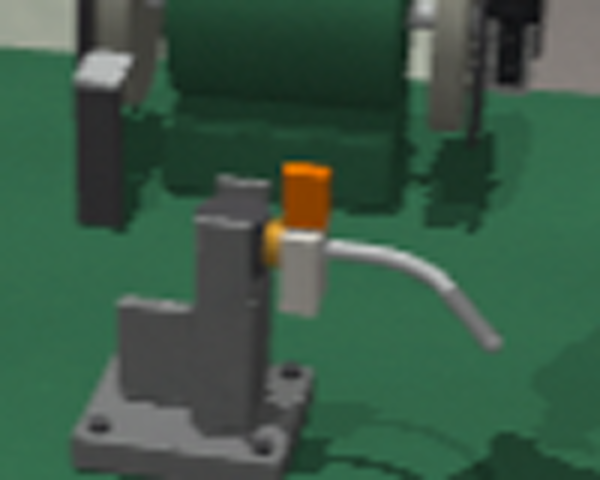

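The final view shows the block tight against the shoulder (edges meet at about (281,243)) with the tab up. The side camera looks along the block's roll direction, so I check roll numerically.

```bash
python3 - <<'E'
from fit import *
for n in("top","side"):
    a=np.load(n+"_end.npz"); X=pts(a["d"],manip.camera_model(n)); hsv=cv2.cvtColor(a["p"],cv2.COLOR_RGB2HSV)
    o=(hsv[...,0]>5)&(hsv[...,0]<18)&(hsv[...,1]>150)&(abs(X[...,0]-.6)<.02)&(abs(X[...,1]+.197)<.03)&(X[...,2]>.145); P=X[o]
    t=P[P[:,2]>np.nanpercentile(P[:,2],90)-.004]; print(n,len(P),"tab top",t.mean(0).round(4),cv2.minAreaRect((t[:,:2]*1000).astype(np.float32)))
    f=(P[:,2]<.168)&(P[:,2]>.145); 
    if n=="side": print("tab face y by z",[(z,P[abs(P[:,2]-z)<.004][:,1].mean().round(4)) for z in(.15,.157,.164,.171)])
    B=X.reshape(-1,3); g=(abs(B[:,0]-.598)<.008)&(abs(B[:,1]+.19)<.03)&(B[:,2]>.097)&(B[:,2]<.138); B=B[g]
    if n=="side": print("body face y by z",[(z,np.median(B[abs(B[:,2]-z)<.004][:,1]).round(4)) for z in(.1,.108,.116,.124,.132)])
E
```

```text
top 54 tab top [ 0.6027 -0.1962  0.1752] ((601.4039306640625, -197.61660766601562), (11.028707504272461, 20.53885269165039), 88.51344299316406)
side 70 tab top [ 0.6001 -0.1942  0.175 ] ((599.4822998046875, -194.9829864501953), (9.972847938537598, 22.067134857177734), 77.18953704833984)
tab face y by z [(0.15, np.float64(-0.1927)), (0.157, np.float64(-0.1926)), (0.164, np.float64(-0.1917)), (0.171, np.float64(-0.1916))]
body face y by z [(0.1, np.float64(-0.1845)), (0.108, np.float64(-0.1845)), (0.116, np.float64(-0.1844)), (0.124, np.float64(-0.1833)), (0.132, np.float64(-0.183))]
```

Roll is about 0.05 rad, so the block is effectively upright.

```bash
python3 -c "
from cell import manip
print(manip.hand_in())"
```

```text
the job is handed in; nothing more can be done
None
```

The orange-tabbed block hangs released and tab up against the brass shoulder, and I handed the job in at about 27 s of the 67 s allowed; hand-in returned no verdict, and I did not re-measure the bystanders at the end.

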